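# Open the spring lid of the bench power box and switch it on

### The arm

A 7-joint arm with a two-finger parallel gripper is mounted at the origin on the work surface. World frame = base frame: x ahead of the robot, y to its left, z up, the work surface at z = 0. Lengths are in m, angles in rad, forces in N, time in s.
With the tool pointing down it reaches from about 0.4 to 0.925 m from the base axis. Payload 5.6 kg.
Tool frame: the origin (TCP) lies on the centre line of the jaws, within the pads' length; the fingertips stand 17 mm ahead of it and the grasp point (between the pads) lies 2 mm behind it; z points along the fingers, y is the line along which they close (so a half turn about z gives the same grasp; the last joint's range is limited). The gripper opens to 85 mm and grips with 20 to 120 N. Pads are 22 mm wide; open, the fingers measure 114 mm over their backs; the gripper's body (76 mm by 85 mm) begins 54 mm behind the grasp point. The pads swing forward as they close: fully open they stand 13 mm farther back than shut.
Start: joints at [-1.273, 0.468, -0.012, 1.603, 0.006, 1.071, -0.056], TCP at [0.217, 0.613, 0.248] pointing down, gripper open.
Joint ranges: [-2.53, 2.53], [-0.31, 2.02], [-1.57, 1.55], [0.28, 2.44], [-1.29, 4.43], [0.15, 1.84], [-2.92, 2.92]. Speed limits (rad/s): [2.57, 2.57, 3.14, 3.14, 3.14, 3.14, 3.14].

### API

Orientations are given as a rotation vector (axis times angle).
In Python, from workcell import ctrl, cams, workorder, telemetry gives the robot as it stands. The module is installed in compiled form; this text tells all that it offers. Calls block until the motion is done:
- ctrl.reach(position, orientation): joint-space move of the TCP to a pose.
- ctrl.line_to(position, frame=None, v=0.15, contact_N=None): straight line of the TCP; frame=None keeps the orientation; v is the mean speed in m/s. With contact_N (N) it stops when the force on the tool has changed by that much, and returns True; else False.
- ctrl.movej(angles): joint-space move.
- ctrl.open_gripper() and ctrl.close_gripper(effort=None): open the fingers fully, or close them until they stop; effort is the grip in N (None keeps the last).
- ctrl.sleep(seconds).
- ctrl.inverse_kinematics(position, orientation): joint angles nearest the present ones, or None.
- cams.grab_frame(name): name is "side" or "top" or "wrist"; returns a dict with "frame" (480x640x3 uint8, blue, green, red), "mtx" (3x3 intrinsics, pixels), "R" (3x3) and "t" (3): a world point X has camera coordinates R X + t; the wrist camera has in their place "hand_eye" (4x4, takes a point from camera to tool coordinates, whose origin is the TCP and whose axes are the flange's). Camera axes: x right, y down, z forward; pixel columns grow to the right and rows downward; lengths in m; the calibration is good to about 2 mm. A picture is of the moment at which its call begins: read the wrist's pose just before it. There is no depth.
A pose or a line that the arm cannot do raises ctrl.IKError and nothing moves.
- workorder.finish_job(): hands the job in; it is judged then, once.
Readings, each from a call of its own:
- telemetry.current_t(): time.
- telemetry.current_joints(): joint angles.
- telemetry.current_dq(): joint speeds.
- telemetry.current_joint_efforts(): joint torques, N m.
- telemetry.current_eef_pos(): TCP position.
- telemetry.current_tcp_rot(): TCP orientation.
- telemetry.current_contact_force(): force on the tool from outside, world axes, zero at the start.
- telemetry.current_ft_torque(): the same for the moment, N m.
- telemetry.current_grip_width(): finger opening in m.
- telemetry.current_grasp_force(): force on a finger pad.
Only numpy, scipy, OpenCV 4.12 (cv2) and the standard library are available. Lean on these libraries where they do the work, as an engineer would, in place of code of your own. Each camera call takes 0.05 s, during which the arm holds its last target. There are 200 camera calls.

### The job

Switch on the yellow-marked power box on the repair bench without grasping anything: with the fingertips press down on the yellow dot until the catch gives, then back off and let the lid spring ajar by itself. Next push the lid with the outside of the fingers until it leans back wide open, past upright, and stays there, and then press down the raised end of the green rocker switch inside so that it tips fully over. Leave the blue-marked box shut and the solder spool, disk drive and tool pot where they stand.

Things in the scene. Friction and masses are not known exactly. Their poses are not given: they have to be found in the camera images.
- yellow_box: The power box to work on, fixed to the bench: grey tray 120 (x) by 140 (y) by 60 mm high, walls 5 mm, black deck inside 30 mm above the bench, aluminium lid 5 mm thick on top (top face at 65 mm when shut). Origin: centre of the underside; z up. The lid's hinge runs along its +y edge (parallel to its x axis), the free edge with the catch is at -y.
- yellow_lid (a joint): Lid angle, rad: 0 shut, -0.055 pressed in (hard stop). The catch lets go when pressed below about -0.035 (4 to 5 mm at the dot, 4 to 5 N; pressing on to the stop does no harm). Once the finger backs off, a spring lifts the lid in about a second to roughly 1.25, ajar. From there it yields to about 1 N at the edge and stays where it is left; 1.57 is upright, 1.92 the stop, leaning back.
- yellow_mark (a point): Centre of the yellow dot, 32 mm across, on the lid's top face, 20 mm from its free edge and 120 mm from the hinge; it moves with the lid. A yellow stripe also crosses the lid.
- yellow_hinge (a point): Middle of the lid's hinge line, fixed on the box, 60 mm above the bench. The lid reaches 146 mm from it to its free edge, which carries a slick black bead 12 mm thick. Ajar, that edge is about 199 mm above the bench (206 upright): fingertips reaching 10 to 15 mm below it push the lid well; much deeper, the gripper may catch on the edge.
- yellow_rocker (a joint): Green rocker switch inside the yellow box, rad: 0 off (end nearer the lid's free edge raised), 0.44 on (that end fully down, stop); it stays where it is left and takes about 3 N at the press point.
- yellow_press (a point): Press point on top of the raised end of that rocker, marked by a white bar, moves with it. The rocker is 30 (box x) by 64 mm (box y) and 10 mm thick, pivoting about the box's x axis 42 mm above the bench at the box's centre; the point is 24 mm from the pivot towards the free edge, 52 mm above the bench when off and about 42 mm when on.
- blue_box: An identical box with blue dot and stripe, same origin and axes, to be left shut.
- blue_lid (a joint): Lid angle of the blue box, rad: 0 shut; its catch works the same way.
- spool: Loose solder spool standing on end, 60 mm across, 50 mm high; origin at the centre of its underside.
- drive: Loose opened disk drive lying flat, 101 (x) by 147 (y) by 22 mm; origin at the centre of its underside.
- pot: Loose steel tool pot, 70 mm across, 90 mm high, tools rising to 145 mm; origin at the centre of its underside.

How it is judged:
On the way, in this order (a step that is already met when the one before it is completed fails the run):
1. the yellow-marked lid is pressed in by the fingers until the catch lets go (value of joint yellow_lid below -0.024 rad and contact force between the fingers and yellow_box above 1 N).
2. the lid has sprung ajar by itself, with nothing of the robot touching the box (value of joint yellow_lid between 0.6 and 1.5 rad and contact force between each of the arm, the fingers and yellow_box below 0.1 N), for 0.2 s.
3. the lid is pushed back wide open, past upright (value of joint yellow_lid above 1.65 rad), for 0.1 s.
4. the rocker switch is tipped fully over (value of joint yellow_rocker above 0.37 rad), for 0.1 s.
At the end, for the whole second after the job is handed in: The yellow-marked lid stays open past upright (over 1.62 rad), its rocker switch is tipped fully over (over 0.37 of 0.44 rad), the blue-marked lid is shut, and spool, drive and pot are within 20 mm of where they stood (value of joint yellow_lid above 1.62 rad and value of joint yellow_rocker above 0.37 rad and value of joint blue_lid below 0.05 rad and distance of each of spool, drive, pot from where it was at the start of the episode below 0.02 m); the robot touches nothing.
It fails at once if the catch of the blue-marked box is released (value of joint blue_lid above 0.1 rad).
It fails at once if the spool is lifted, carried or knocked away (distance of spool from where it was at the start of the episode above 0.02 m).
It fails at once if the drive is lifted, carried or knocked away (distance of drive from where it was at the start of the episode above 0.02 m).
It fails at once if the tool pot is lifted, carried or knocked away (distance of pot from where it was at the start of the episode above 0.02 m).
It also fails if it takes over 54 s, if anything falls off the work surface, if the arm or the gripper's body presses on something with over 40 N, if the wrist force passes 120 N, or if a joint passes its speed limit or range.

## Working session

There is one attempt and no reset: what is moved stays moved. The work goes in short steps, each a Python script; the robot and the scene stay as the last script left them, time stands still between calls to the robot, and variables do not carry over. Pictures are saved under pics/ and viewed, at most 10 in all, crops included, and the job is handed in when it is done.

```bash
mkdir -p pics; python3 - <<'E'
from workcell import ctrl, cams, workorder, telemetry
import cv2,numpy as np,pickle
D={}
for n in("top","side"):
    f=cams.grab_frame(n);D[n]=f;cv2.imwrite(f"pics/{n}0.png",f["frame"])
    print(n,f["mtx"].tolist(),f["R"].tolist(),f["t"].tolist())
pickle.dump(D,open("d0.pkl","wb"))
print(telemetry.current_t(),telemetry.current_tcp_rot(),telemetry.current_contact_force())
E
```

```text
top [[501.48222926945704, 0.0, 322.1977785642833], [0.0, 501.48222926945704, 231.30351538269724], [0.0, 0.0, 1.0]] [[-0.02898795631420874, -0.9995282123453425, 0.010151409480908346], [-0.981728413909574, 0.026558050516859867, -0.18842502826147042], [0.18806653001349696, -0.015427983616385808, -0.9820351101718385]] [0.009930164502332979, 0.6460328418481246, 1.2269220789492117]
side [[511.41820603777603, 0.0, 319.4412464140166], [0.0, 511.41820603777603, 245.15351063600696], [0.0, 0.0, 1.0]] [[0.9220469471207049, -0.3869284404471291, -0.010761471950445833], [-0.27589570467312996, -0.6374485022412152, -0.7194032020594213], [0.2714976748488003, 0.6662925700948374, -0.6945093401734146]] [-0.565647878512502, 0.22206245655844797, 1.1746926524367274]
0.1 [-5.32810487e-01 -3.09589384e+00  2.53592511e-03] [ 0.60167317 -0.16634317  0.35313684]
```

View pics/top0.png

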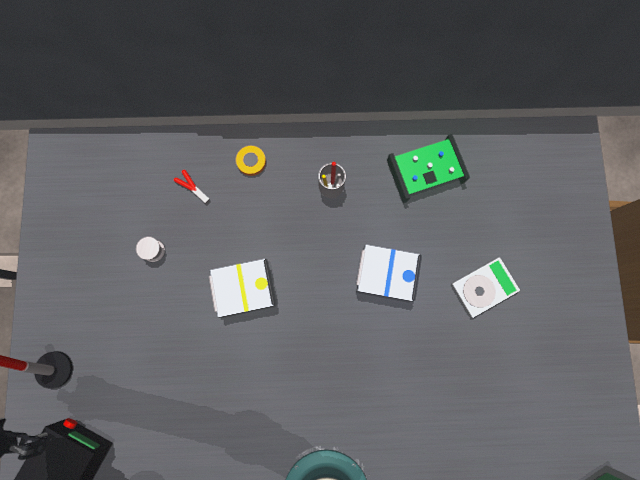

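View pics/side0.png

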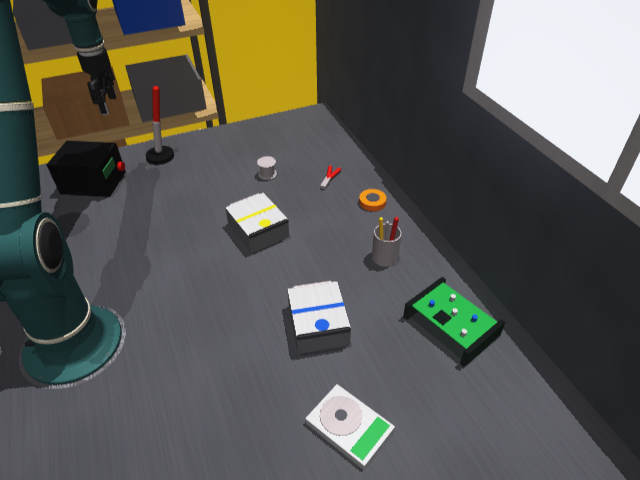

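The top view shows the yellow box with its dot near (261,284) and its hinge on the left, at world +y. The blue box's dot is at (409,276), the spool at (150,250), the pot at (332,176) and the drive at (487,288). The side view agrees, with the yellow dot near (265,223).

```bash
cat > h.py <<'E'
import cv2,numpy as np
def ray(f,uv):
    d=f["R"].T@np.linalg.inv(f["mtx"])@np.array([*uv,1.]); c=-f["R"].T@f["t"]; return c,d
def plane(f,uv,z):
    c,d=ray(f,uv); return c+d*(z-c[2])/d[2]
def tri(fs,uvs):
    A=np.zeros((3,3));b=np.zeros(3)
    for f,uv in zip(fs,uvs):
        c,d=ray(f,uv);d=d/np.linalg.norm(d);P=np.eye(3)-np.outer(d,d);A+=P;b+=P@c
    return np.linalg.solve(A,b)
def blobs(img,lo,hi,roi,amin=30):
    m=cv2.inRange(cv2.cvtColor(img,cv2.COLOR_BGR2HSV),lo,hi)
    k=np.zeros_like(m);x0,y0,x1,y1=roi;k[y0:y1,x0:x1]=m[y0:y1,x0:x1]
    cs,_=cv2.findContours(k,cv2.RETR_EXTERNAL,cv2.CHAIN_APPROX_NONE)
    return [c for c in cs if cv2.contourArea(c)>amin]
def cen(c):
    m=cv2.moments(c);return np.array([m["m10"],m["m01"]])/m["m00"]
E
python3 - <<'E'
import pickle;from h import *
D=pickle.load(open("d0.pkl","rb"))
R={"top":(200,245,285,330),"side":(215,185,300,260)}
dots=[]
for n in D:
    f=D[n]
    for c in blobs(f["frame"],(22,120,120),(38,255,255),R[n]):
        uv=cen(c); r=cv2.minAreaRect(c)
        P=np.array([plane(f,p,.065)[:2] for p in c[:,0].astype(float)])
        print(n,uv,r,"world",plane(f,uv,.065)[:2],"size",np.ptp(P,0))
        if max(r[1])/min(r[1])<2: dots.append(uv)
        v=cv2.fitLine(P.astype(np.float32),cv2.DIST_L2,0,.01,.01).ravel();print("dir",np.degrees(np.arctan2(v[1],v[0])))
print(tri([D["top"],D["side"]],dots))
f=D["top"]
for n,r in(("yellow",(200,245,285,330)),("blue",(345,235,425,310))):
    for c in blobs(f["frame"],(0,0,170),(180,40,255),r): 
        print(n,[plane(f,p,.065)[:2].round(3) for p in cv2.boxPoints(cv2.minAreaRect(c))])
for n,uv,z in(("spool",(149,248),.05),("pot",(332,176),.09),("blue",(409,276),.065)):print(n,plane(f,uv,z))
E
```

```text
top [260.96907216 283.10652921] ((261.0, 283.0), (11.31370735168457, 11.31370735168457), 45.0) world [0.51724275 0.1492704 ] size [0.02769167 0.03010896]
dir 87.39087
top [241.98676294 287.48495788] ((242.04196166992188, 287.4043884277344), (47.8488883972168, 3.9970619678497314), 79.99201965332031) world [0.50762957 0.19678576] size [0.11798695 0.02512982]
dir 9.91207
side [264.53443526 222.61707989] ((264.5, 222.5), (7.0, 11.0), 90.0) world [0.51633365 0.14603125] size [0.03085375 0.03117268]
dir 80.00944
side [255.77404922 212.95749441] ((255.7825469970703, 212.97189331054688), (2.7196412086486816, 42.698368072509766), 67.61986541748047) world [0.50692475 0.19347917] size [0.11946199 0.03216057]
dir 10.411502
[0.51739263 0.14965302 0.06172939]
yellow [array([0.555, 0.284]), array([0.566, 0.213]), array([0.447, 0.192]), array([0.437, 0.262])]
yellow [array([0.57 , 0.201]), array([0.579, 0.141]), array([0.459, 0.121]), array([0.451, 0.18 ])]
blue [array([ 0.474, -0.169]), array([ 0.592, -0.194]), array([ 0.581, -0.253]), array([ 0.464, -0.227])]
blue [array([ 0.492, -0.087]), array([ 0.61 , -0.111]), array([ 0.596, -0.182]), array([ 0.478, -0.156])]
spool [0.61664065 0.4372773  0.05      ]
pot [ 0.78430878 -0.03705798  0.09      ]
blue [ 0.52466318 -0.22372184  0.065     ]
```

The two views agree on the dot: (0.517, 0.149) with height about 0.062 (expected 0.065). The box yaw is about 10°, and the lid's 118 mm width fits. I'll press the dot now.

```bash
cat >> h.py <<'E'
from scipy.spatial.transform import Rotation as Ro
a=np.radians(10.3)
X=np.array([np.cos(a),np.sin(a),0]);Y=np.array([-np.sin(a),np.cos(a),0])
DOT=np.array([.5168,.1487,0]);H=DOT+.12*Y
def down(s=1): # tool y along s*box x, tool z down
    y=s*X;z=np.array([0,0,-1.]);return Ro.from_matrix(np.c_[np.cross(y,z),y,z]).as_rotvec()
def at(s,z): # s = distance from hinge toward free edge, z = TIP height
    return H-s*Y+np.array([0,0,z+.017])
E
python3 - <<'E'
from h import *
from workcell import ctrl, cams, telemetry as T
ctrl.close_gripper(20)
q=np.array(T.current_joints());c=[]
for s in(1,-1):
    k=ctrl.inverse_kinematics(at(.12,.12),down(s))
    if k is not None:c.append((np.abs(np.array(k)-q).max(),s,np.round(k,2)))
print(c);c.sort(key=lambda e:e[0]);s=c[0][1];open("s","w").write(str(s))
ctrl.reach(at(.12,.12),down(s));ctrl.line_to(at(.12,.08),v=.1)
f0=T.current_contact_force()
hit=ctrl.line_to(at(.12,.045),v=.02,contact_N=12)
print(hit,T.current_eef_pos(),T.current_contact_force()-f0,T.current_t())
ctrl.line_to(at(.22,.15),v=.3);ctrl.sleep(1.2)
print(T.current_eef_pos(),T.current_contact_force(),T.current_t())
for n in("top","side"):cv2.imwrite(f"pics/{n}1.png",cams.grab_frame(n)["frame"])
a=cv2.imread("pics/top1.png")[200:380,150:390];b=cv2.imread("pics/side1.png")[100:280,150:390]
cv2.imwrite("pics/c1.png",cv2.resize(np.vstack([a,b]),None,fx=1.6,fy=1.6))
E
```

```text
[(np.float64(0.5896304564852045), 1, array([-0.68,  0.45,  0.43,  1.99, -0.26,  0.76,  0.08])), (np.float64(2.9196190568321714), -1, array([-0.17,  0.44, -0.21,  1.96,  0.13,  0.76,  2.86]))]
True [0.51696929 0.14858126 0.0756207 ] [-3.36345691 -0.41196783  9.00463181] 4.5417
[0.53468119 0.05031209 0.16700629] [-0.95183847  0.06321054 -0.04947888] 6.3417
```

View pics/c1.png

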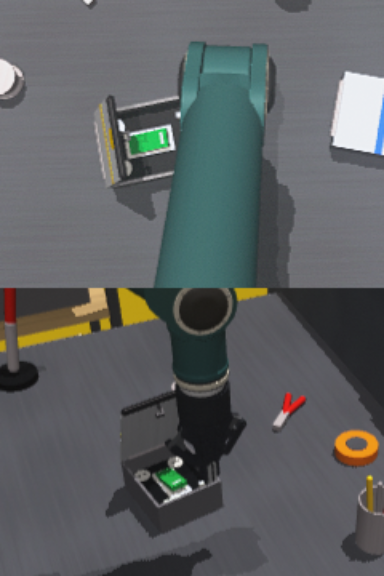

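The lid is ajar and upright over the hinge, the green rocker is visible, and the gripper stands clear on the -y side. Next I'll push the lid back.

```bash
python3 - <<'E'
from h import *
from workcell import ctrl, cams, telemetry as T
ctrl.line_to(at(.22,.187),v=.15)
for s,z,v in((.10,.187,.15),(.065,.187,.06),(.02,.192,.06),(-.015,.189,.06),(-.04,.186,.04)):
    h=ctrl.line_to(at(s,z),v=v,contact_N=12 if s<.09 else None)
    print(s,h,T.current_eef_pos(),T.current_contact_force())
    if h:break
ctrl.line_to(at(.10,.21),v=.2);ctrl.line_to(at(.26,.21),v=.25)
ctrl.sleep(.3);print(T.current_t())
for n in("top","side"):cv2.imwrite(f"pics/{n}2.png",cams.grab_frame(n)["frame"])
a=cv2.imread("pics/top2.png")[200:380,150:390];b=cv2.imread("pics/side2.png")[100:280,150:390]
cv2.imwrite("pics/c2.png",cv2.resize(np.vstack([a,b]),None,fx=1.6,fy=1.6))
E
```

```text
0.1 False [0.51337186 0.16721552 0.20381983] [0.45419181 0.27107425 0.14941207]
0.065 False [0.50693931 0.20268644 0.20395474] [0.28428844 0.0396896  0.16875518]
0.02 False [0.49896906 0.246717   0.20896177] [-0.7873906   0.32666902  0.37379713]
-0.015 True [0.49448453 0.27353908 0.20832481] [-0.97636249  0.64798802  4.49561451]
11.65
```

View pics/c2.png

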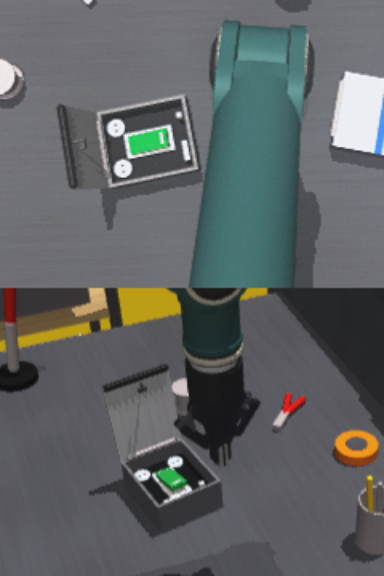

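The lid now leans back past its hinge, with the bead near full-image pixel (192,292). I'll work out its angle, then press the rocker if it's well open.

```bash
python3 - <<'E'
import pickle;from h import *
D=pickle.load(open("d0.pkl","rb"));f=D["top"];g=D["side"]
def sz(p): return round(float((H-p)@Y),3),round(float((p-H)@X),3),round(float(p[2]),3)
print("plane",sz(plane(f,(192.5,292),.195)))
print("tri",sz(tri([f,g],[(192.5,292),(150+138/1.6,100+(378-288)/1.6)])))
im=cv2.imread("pics/top2.png")
for c in blobs(im,(45,120,60),(80,255,255),(200,250,285,330)):
    r=cv2.minAreaRect(c);print([sz(plane(f,p,.047))[:2] for p in cv2.boxPoints(r)],sz(plane(f,cen(c),.047)))
E
```

```text
plane (-0.022, -0.001, 0.195)
tri (-0.021, 0.001, 0.194)
[(0.039, 0.014), (0.099, 0.015), (0.1, -0.013), (0.04, -0.015)] (0.069, 0.0, 0.047)
```

The lid's edge is 22 mm past the hinge at height 195 mm. That puts the lid at about 1.73 rad, above the 1.65 threshold. The rocker's centre is 69 mm from the hinge, matching the 70 mm expected from the given sizes, so I'll press its raised end.

```bash
python3 - <<'E'
from h import *
from workcell import ctrl, cams, telemetry as T
ctrl.line_to(at(.096,.12),v=.15);ctrl.line_to(at(.096,.065),v=.1)
h=ctrl.line_to(at(.096,.034),v=.015,contact_N=18)
print(h,T.current_eef_pos()-[0,0,.017],T.current_contact_force())
ctrl.sleep(.2)
ctrl.line_to(at(.096,.12),v=.15);ctrl.line_to(at(.26,.21),v=.25)
ctrl.sleep(.3);print(T.current_t())
for n in("top","side"):cv2.imwrite(f"pics/{n}3.png",cams.grab_frame(n)["frame"])
a=cv2.imread("pics/top3.png")[240:330,180:280];b=cv2.imread("pics/side3.png")[140:230,200:300]
cv2.imwrite("pics/c3.png",cv2.resize(np.hstack([a,b]),None,fx=4,fy=4))
E
```

```text
True [0.51307236 0.1710264  0.04259988] [-2.70966077 -0.93816555  8.7878289 ]
17.3417
```

View pics/c3.png

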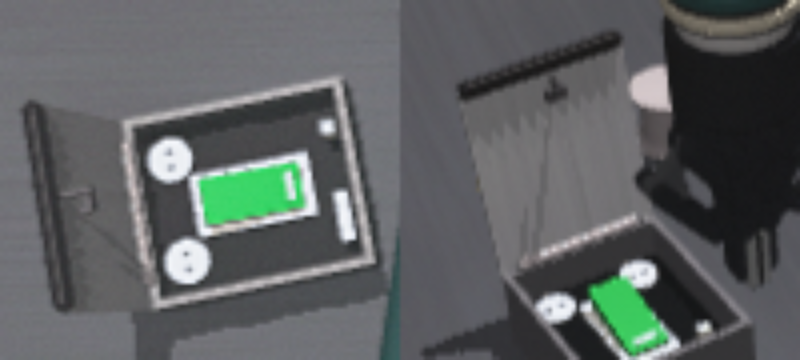

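The fingertips drove down to 42.6 mm against a firm stop, which is the fully tipped height. In the picture the rocker's white-bar end is down, the lid still leans back, and the gripper is clear of everything. Handing in.

```bash
python3 -c "
from workcell import workorder
print(workorder.finish_job())"
```

```text
the job is handed in; nothing more can be done
None
```

I handed the job in at about 17 s on the robot's clock: the yellow lid is leaning back at about 1.73 rad, its rocker was pressed to the stop, and the robot never went near the blue box, spool, drive or pot; the hand-in call returned no verdict.

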